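# Tip two crates and dispatch the stamped one

### The arm

A 6-joint arm with a two-finger parallel gripper is mounted at the origin on a cart in front of the work surface, level with it; the furniture and walls round the work are solid. World frame = base frame: x ahead of the robot, y to its left, z up, the work surface at z = 0. Lengths are in m, angles in rad, forces in N, time in s.
With the tool pointing down it reaches from about 0.35 to 0.925 m from the base axis. Payload 6.4 kg.
Tool frame: the origin (TCP) lies between the finger pads; the fingertips stand 8 mm ahead of it and the grasp point (between the pads) lies 11 mm behind it (r.finger_overhang is the distance from the TCP to the fingertips, in m); z points along the fingers, y is the line along which they close (so a half turn about z gives the same grasp; the last joint's range is limited). The gripper opens to 85 mm and grips with 20 to 120 N. Pads are 22 mm wide; open, the fingers measure 114 mm over their backs; the gripper's body (76 mm by 85 mm) begins 54 mm behind the grasp point. The pads swing forward as they close: fully open they stand 13 mm farther back than shut.
Start: joints at [-1.397, 0.245, 1.558, -0, 1.339, -0.174], TCP at [0.222, -0.611, 0.239] pointing down, gripper open.
Joint ranges: [-3.13, 3.13], [-1.02, 2.26], [0.13, 2.54], [-0.95, 4.09], [0.21, 2.88], [-2.74, 2.74]. Speed limits (rad/s): [2.57, 2.57, 3.14, 3.14, 3.14, 3.14].

### API

Orientations are given as a unit quaternion [w, x, y, z].
In Python, from cell import r gives the robot as it stands.
- The arm moves only by the shell command python3 -m creep 'ROWS' [OPENING]. ROWS is JSON, a list that holds one entry, the list of rows, each a list of 4 numbers: the shift along the tool's x, y, z in mm, then the turn about the tool's z in degrees. In form: [[[dx, dy, dz, twist], ...]]. A call has exactly 5 rows; each row shifts and turns the commanded pose from where the row before left it, along the tool's axes as they then stand; what a row does not reach is not made up. A row lasts 1/12 s, in which the tool goes at most 41.7 mm and 7.16 degrees, less where a joint would pass 70% of its speed; a pose out of reach is approached as far as the arm can. A call with a gripper value outside its range is refused whole. OPENING is the opening, from 0 (shut) to 1 (fully open), set as the call begins (- or left out, the last holds). The fingers move at their own pace and stop on an object; the grip force is fixed at half the most. Time passes only in rows, so rows that do not move let the fingers close, or fill a call up. It gives the time, the measured TCP pose, the force, the opening and the grip force at its end, in the units of the state.
- r.observe(): the state, without advancing time (a new reading comes with each control period).
- r.camera(name): name is "side" or "top"; returns a dict with "img" (384x512x3 uint8, red, green, blue), "K" (3x3 intrinsics, pixels), "R" (3x3) and "t" (3): a world point X has camera coordinates R X + t. Camera axes: x right, y down, z forward; pixel columns grow to the right and rows downward; lengths in m; the calibration is good to about 2 mm. A picture is of the moment at which its call begins. There is no depth.
- r.close_job(): hands the job in; it is judged then, once.
The state is a dict: "time_s": time; "qpos": joint angles; "joint_vel": joint speeds; "effort": joint torques, N m; "position": TCP position; "tool_rot": TCP orientation; "ft_force": force on the tool from outside, world axes, zero at the start; "ft_torque": the same for the moment, N m; "finger_gap": opening from 0.0 (shut) to 1.0 (fully open); "grip_force": force on a finger pad.
Only numpy, scipy, OpenCV 4.12 (cv2) and the standard library are available. Lean on these libraries where they do the work, as an engineer would, in place of code of your own. Each camera call takes 0.05 s, during which the arm holds its last target. There are 200 camera calls.

### The job

On the plywood side leaf, tip both upright blue crates over backwards, away from you, so that each lies on its back and shows its underside. One underside carries a round red-and-yellow stamp: push that crate straight on, still lying on its back, until its leading end (the open mouth) rests on the yellow dispatch line, and leave the plain crate lying short of the line. Only push, gently, with the fingers: do not grip or lift a crate, and do not disturb the mug or the tape roll.

Things in the scene. Friction and masses are not known exactly. Their poses are not given: they have to be found in the camera images.
- crate_a: one of two like blue open-topped plastic crates, 40 deep (x) x 60 wide (y) x 80 mm tall (z), walls 4 mm, 0.2 kg. Upright on the leaf, broad -x face to the robot; origin: centre of underside, z towards the mouth. Pushed on the broad face 60 mm up, it tips about its far bottom edge, falls past 27 degrees and lies 40 mm high
- crate_b: one of two like blue open-topped plastic crates, 40 deep (x) x 60 wide (y) x 80 mm tall (z), walls 4 mm, 0.2 kg. Upright on the leaf, broad -x face to the robot; origin: centre of underside, z towards the mouth. Tips as crate_a does; either may stand left or right
- crate_a_mouth (a point): centre of the open mouth of crate_a, 80 mm from its origin along its z
- crate_b_mouth (a point): centre of the open mouth of crate_b, 80 mm from its origin along its z
- stamp (a point): centre of the stamp, a red disc with a yellow rim, 34 mm across, painted flat in the middle of the underside of one of the two crates (it coincides with that crate's origin); it can be seen only when that crate is tipped. The other crate's underside is plain blue
- dispatch_line: yellow line with thin black borders, painted flat on the leaf beyond the crates, 36 mm wide (its x, pointing away from the robot) and 270 mm long (its y); origin: middle of the line; fixed, nothing to catch on
- side_leaf: fixed board level with the table (z = 0) along its right edge, 440 (x, away from the robot) x 340 (y) mm; origin: middle of its top. A 20 mm lip parts it from the table. Solid pine stand left of the robot (x 0.05-0.25, y 0.20-0.54, to z 0.36): it may stop an arm turning left (a base joint at -0.85 rad, sooner if the upper arm leans back); then tilt the tool, up to 50 degrees
- mug: green mug 86 x 125 x 96 mm with a handle, on the table left of the leaf; origin: centre of its underside; to be left alone
- roll: black tape roll, 62 mm across and 19 mm high, lying flat on the table left of the leaf; origin: centre of its underside; to be left alone
Mind the look-alikes: they are no part of the job. What is shaped like the crate_b but turquoise is not meant.

How it is judged:
On the way, in this order (a step that is already met when the one before it is completed fails the run):
1. one of the crates lies on its back, underside towards the robot (((angle between crate_a's own z axis and vertical between 1.45 and 1.65 rad and angle between the z axis of crate_a and the x axis of dispatch_line, either way round below 0.7 rad and x of crate_a_mouth in the frame of dispatch_line above -0.2 m) or (angle between crate_b's own z axis and vertical between 1.45 and 1.65 rad and angle between the z axis of crate_b and the x axis of dispatch_line, either way round below 0.7 rad and x of crate_b_mouth in the frame of dispatch_line above -0.2 m))), for 0.2 s.
2. both crates lie on their backs, undersides towards the robot, both still short of the line (angle between crate_a's own z axis and vertical between 1.45 and 1.65 rad and angle between the z axis of each of crate_a, crate_b and the x axis of dispatch_line, either way round below 0.7 rad and x of crate_a_mouth in the frame of dispatch_line between -0.2 and -0.025 m and angle between crate_b's own z axis and vertical between 1.45 and 1.65 rad and x of crate_b_mouth in the frame of dispatch_line between -0.2 and -0.025 m), for 0.2 s.
3. the mouth of the stamped crate has reached the line (angle between crate_a's own z axis and vertical between 1.45 and 1.65 rad and angle between the z axis of each of crate_a, crate_b and the x axis of dispatch_line, either way round below 0.7 rad and x of each of crate_a_mouth, crate_b_mouth in the frame of dispatch_line above -0.2 m and angle between crate_b's own z axis and vertical between 1.45 and 1.65 rad and x of crate_a_mouth in the frame of dispatch_line above -0.018 m), for 0.2 s.
At the end, for the whole second after the job is handed in: both crates lie at rest on their backs, undersides towards the robot (level within 0.12 rad, square to the line within 0.7 rad); the middle of the stamped crate's mouth is within 18 mm of the line's centre line, the plain crate's mouth at least 23 mm short of it (all of step 3 and x of crate_a_mouth in the frame of dispatch_line below 0.018 m and y of crate_a_mouth in the frame of dispatch_line between -0.135 and 0.135 m and x of crate_b_mouth in the frame of dispatch_line below -0.023 m and linear speed of each of crate_a, crate_b below 0.02 m/s); the robot touches nothing.
It fails at once if a crate is lifted or carried (middle of its underside more than 38 mm up; plain tipping brings it to 20 mm) (height (world z) of any of crate_a, crate_b above 0.038 m).
It fails at once if a crate is gripped or struck hard (more than 35 N from the fingers) (contact force between the fingers and crate_a above 35 N or contact force between the fingers and crate_b above 35 N).
It fails at once if the plain crate is pushed onto the dispatch line (x of crate_b_mouth in the frame of dispatch_line above -0.018 m).
It fails at once if the mug or the tape roll is disturbed (moved more than 25 mm) (distance of any of mug, roll from where it was at the start of the episode above 0.025 m).
It also fails if it takes over 54 s, if anything falls off the work surface, if the arm or the gripper's body presses on something with over 40 N, if the wrist force passes 120 N, or if a joint passes its speed limit or range.

## Working session

There is one attempt and no reset: what is moved stays moved. The work goes in short steps, Python scripts to look and compute and a shell command to move; the robot and the scene stay as the last step left them, time stands still between calls to the robot, and variables do not carry over. Pictures are saved under pics/ and viewed, at most 13 in all, crops included, and the job is handed in when it is done.

```bash
mkdir -p pics; python3 - <<'E'
from cell import r
import cv2,numpy as np
for n in("top","side"):
    c=r.camera(n);cv2.imwrite(f"pics/{n}0.png",c["img"][:,:,::-1]);np.savez(f"{n}.npz",**c)
s=r.observe();print(s["position"],s["tool_rot"],s["time_s"],r.finger_overhang)
E
```

```text
[ 0.22143948 -0.6105755   0.23825393] [-9.02136870e-04  9.84919222e-01  1.73012465e-01 -2.70361707e-06] 0.1 0.008
```

View pics/top0.png

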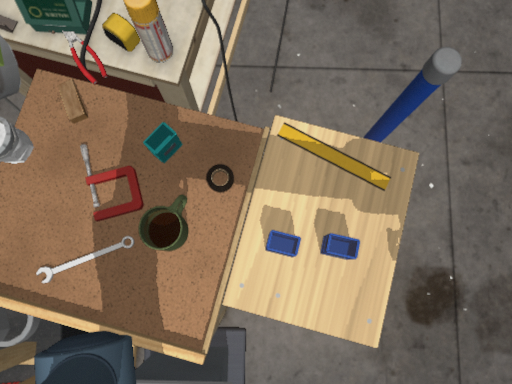

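View pics/side0.png

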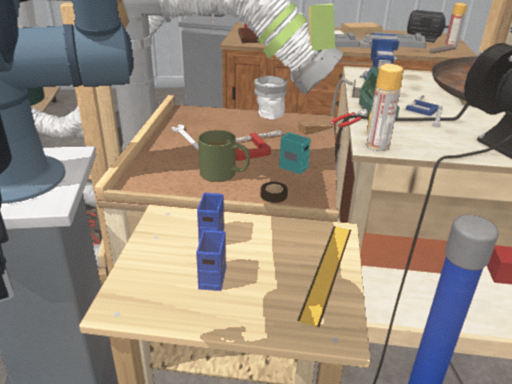

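Top view: blue crates at about (283,243) and (341,246), and the yellow line from (283,131) to (385,183). The mug is at (163,228) and the roll at (220,178). The only look-alike is the turquoise box at (163,142), which I rule out by colour and because it isn't on the leaf. Next I'll check the choice in a close crop and measure.

```bash
cat > h.py <<'E'
import cv2,numpy as np
def ray(c,uv,z):
    K,R,t=c["K"],c["R"],c["t"]
    d=np.linalg.inv(K)@np.array([uv[0],uv[1],1.]); o=-R.T@t; d=R.T@d
    return o+d*(z-o[2])/d[2]
def proj(c,X):
    p=c["K"]@(c["R"]@np.asarray(X,float)+c["t"]);return p[:2]/p[2]
def blobs(c,lo,hi,amin=60):
    m=cv2.inRange(cv2.cvtColor(c["img"],cv2.COLOR_RGB2HSV),lo,hi)
    return [k for k in cv2.findContours(m,cv2.RETR_EXTERNAL,cv2.CHAIN_APPROX_NONE)[0] if cv2.contourArea(k)>amin]
BLUE=((112,120,40),(128,255,255)); YEL=((20,180,130),(32,255,255))
E
python3 - <<'E'
from h import *
c=dict(np.load("top.npz"));np.set_printoptions(precision=4,suppress=True)
print("cam",-c["R"].T@c["t"])
for nm,l,z in(("blue",BLUE,.08),("yel",YEL,0)):
    for k in blobs(c,*l):
        w=np.array([ray(c,p[0],z)[:2] for p in k],np.float32)
        px=cv2.minAreaRect(k)
        (cx,cy),s,a=cv2.minAreaRect(w*1000)
        print(nm,px[0],"ctr mm",cx,cy,"size",s,"ang",a, "x",w[:,0].min(),w[:,0].max(),"y",w[:,1].min(),w[:,1].max())
im=c["img"][200:290,240:390,::-1];cv2.imwrite("pics/crop.png",cv2.resize(im,None,fx=5,fy=5,interpolation=cv2.INTER_CUBIC))
for u in((268,128),(418,153),(380,347),(224,304)):print("leaf",ray(c,u,0))
E
```

```text
cam [ 0.3918 -0.1942  0.9305]
blue (341.7058410644531, 246.8235321044922) ctr mm 433.2880859375 -372.09979248046875 size (63.1229362487793, 39.762149810791016) ang 78.72319030761719 x 0.41367605 0.45806155 y -0.40532228 -0.33729962
blue (280.7461242675781, 243.0647735595703) ctr mm 437.94720458984375 -251.15057373046875 size (52.924983978271484, 37.51884078979492) ang 76.63386535644531 x 0.41469282 0.46142948 y -0.27760786 -0.22203094
blue (398.9706115722656, 109.61766052246094) ctr mm 724.6365966796875 -498.425048828125 size (37.30592727661133, 192.4091796875) ang 50.26023483276367 x 0.6533621 0.8089143 y -0.55303633 -0.42413118
yel (333.8121337890625, 155.97108459472656) ctr mm 641.0912475585938 -373.11956787109375 size (267.7286682128906, 27.97339630126953) ang 63.163490295410156 x 0.56945646 0.7130154 y -0.49748063 -0.24971595
yel (119.30001068115234, 26.599998474121094) ctr mm 944.7261352539062 132.53179931640625 size (72.87930297851562, 45.41880416870117) ang 53.46738052368164 x 0.90832275 0.9776217 y 0.09743919 0.17225319
yel (140.83285522460938, 11.884672164916992) ctr mm 984.7647705078125 84.86643981933594 size (56.018516540527344, 70.7851791381836) ang 8.843432426452637 x 0.9582 1.0166132 y 0.04791825 0.12414428
leaf [ 0.7026 -0.2245  0.    ]
leaf [ 0.6519 -0.5651  0.    ]
leaf [ 0.2304 -0.467   0.    ]
leaf [ 0.3108 -0.1376  0.    ]
```

View pics/crop.png

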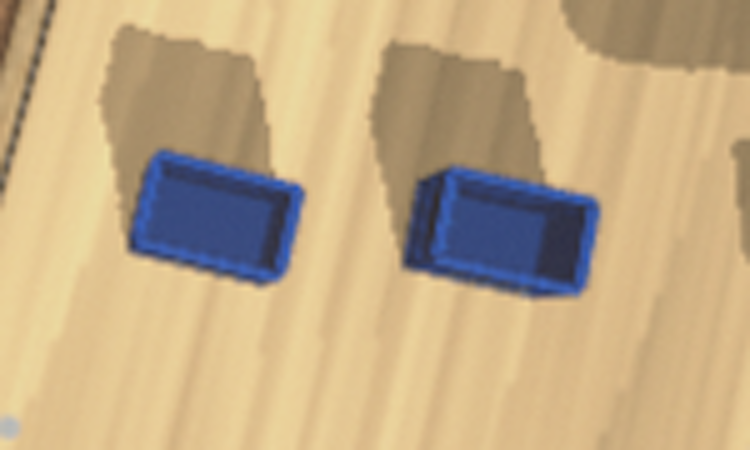

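The crop shows two plain blue crates upright, with their rims centred at about (283,243) and (343,246) in the full image. These are the right ones. Next I'll work out the move to a spot behind the right crate.

```bash
cat >> h.py <<'E'
def tool(s):
    from scipy.spatial.transform import Rotation as Ro
    q=s["tool_rot"];return Ro.from_quat([q[1],q[2],q[3],q[0]]).as_matrix()
LC=np.array([641.,-373.]);LN=np.array([np.cos(np.radians(-26.8)),np.sin(np.radians(-26.8))])
def lx(p):return float((np.asarray(p)[:2]-LC)@LN)
E
python3 - <<'E'
from h import *
from cell import r
c=dict(np.load("top.npz"));np.set_printoptions(precision=1,suppress=True)
P={"L":[(160,152),(302,185),(275,282),(132,250)],"R":[(455,168),(597,198),(580,293),(437,262)]}
s=r.observe();T=tool(s);p=np.array(s["position"])*1000
for k,v in P.items():
    w=np.array([ray(c,((a+.5)/5-.5+240,(b+.5)/5-.5+200),.08)[:2]*1000 for a,b in v])
    C=w.mean(0);yx=np.degrees(np.arctan2(*(w[1]-w[0]+w[2]-w[3])[::-1]))+90
    h=np.radians(yx);d=np.array([np.cos(h),np.sin(h)])
    tgt=C-d*60
    print(k,C,"yaw",yx,np.linalg.norm(w[1]-w[0]),np.linalg.norm(w[2]-w[1]),"tgt",tgt,"tool shift",T.T@(np.r_[tgt,70]-p),"mouth lx",lx(C+100*d))
print("tool yaw",np.degrees(np.arctan2(T[1,0],T[0,0])))
E
```

```text
L [ 438.1 -255.8] yaw -11.521210781913013 58.12131942522203 39.9666322975131 tgt [ 379.3 -243.8] tool shift [ 273.3 -290.7  168.9] mouth lx -137.51867960894097
R [ 435.6 -375.3] yaw -10.790291653967657 57.64780627099211 38.39521973369141 tgt [ 376.6 -364.1] tool shift [ 229.9 -178.5  168.6] mouth lx -86.18843584998123
tool yaw 19.926025723309944
```

```bash
python3 -m creep '[[[0,0,0,6.2],[0,0,0,6.2],[0,0,0,6.2],[0,0,0,6.2],[0,0,0,6.2]]]' 0; python3 -m creep '[[[5,-30,0,0],[10,-30,0,0],[10,-30,0,0],[10,-30,0,0],[10,-30,0,0]]]'; python3 -m creep '[[[15,-30,10,0],[15,-30,20,0],[15,-30,30,0],[15,-30,30,0],[0,0,0,0]]]'; python3 - <<'E'
from h import *
from cell import r
s=r.observe();T=tool(s);p=np.array(s["position"])*1000;np.set_printoptions(precision=2,suppress=True)
print(p,T.T@(np.array([376.6,-364.1,70])-p),"yaw",np.degrees(np.arctan2(T[1,0],T[0,0])),np.array(s["qpos"]),np.array(s["effort"]),s["finger_gap"])
E
```

```text
time_s: 0.52
position: [0.2215, -0.6107, 0.2386]
tool_rot: [-0.001, 0.995, -0.099, -0.0]
ft_force: [0.2, -0.4, 0.6]
finger_gap: 0.299
grip_force: 0.0
time_s: 0.93
position: [0.2948, -0.4709, 0.2387]
tool_rot: [-0.0, 0.995, -0.097, -0.0]
ft_force: [0.6, -0.1, 0.3]
finger_gap: -0.001
grip_force: 0.0
time_s: 1.35
position: [0.3731, -0.3628, 0.1471]
tool_rot: [-0.005, 0.996, -0.094, -0.003]
ft_force: [-0.9, 0.7, -1.1]
finger_gap: 0.003
grip_force: 0.0
[ 373.13 -362.77  147.1 ] [ 4.27  1.43 77.06] yaw -10.814411543467433 [-0.99  0.05  1.95  0.    1.15  0.77] [  0.44 -34.78 -33.72   0.14  -0.52   0.33] 0.0027732591146075658
```

```bash
python3 -m creep '[[[0,1,25,0],[0,0,25,0],[0,0,27,0],[0,0,0,0],[4,0,0,0]]]'; python3 -m creep '[[[5,0,0,0],[5,0,0,0],[4,0,0,0],[4,0,0,0],[4,0,0,0]]]';python3 -m creep '[[[4,0,0,0],[4,0,0,0],[4,0,0,0],[4,0,0,0],[4,0,0,0]]]'; python3 - <<'E'
from h import *
from cell import r
c=r.camera("side");cv2.imwrite("pics/s1.png",cv2.resize(c["img"][150:350,80:380,::-1],None,fx=2,fy=2))
s=r.observe();print(np.round(s["position"],4),np.round(s["qpos"],2),np.round(s["effort"],2))
E
```

```text
time_s: 1.77
position: [0.3761, -0.371, 0.0756]
tool_rot: [-0.002, 0.995, -0.097, -0.001]
ft_force: [-0.5, -0.8, 0.9]
finger_gap: -0.001
grip_force: 0.0
time_s: 2.18
position: [0.3996, -0.3767, 0.0777]
tool_rot: [0.001, 0.995, -0.096, 0.001]
ft_force: [-0.6, -0.4, -0.1]
finger_gap: -0.001
grip_force: 0.0
time_s: 2.6
position: [0.4187, -0.3801, 0.0767]
tool_rot: [-0.0, 0.995, -0.096, -0.0]
ft_force: [0.0, -0.1, -0.0]
finger_gap: -0.003
grip_force: 0.3
[ 0.4193 -0.3803  0.0768] [-0.94  0.26  1.87  0.    1.01  0.83] [-1.400e-01 -3.758e+01 -2.635e+01 -3.000e-02  7.000e-02  1.000e-02]
```

View pics/s1.png

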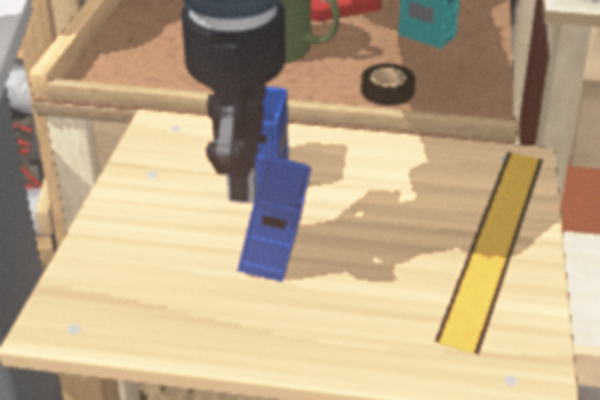

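The right crate is tilting about its far edge, by roughly 15° (crop (275,220)). I'll keep pushing.

```bash
python3 -m creep '[[[4,-1,0,0],[4,-1,0,0],[4,-1,0,0],[3,0,0,0],[3,0,0,0]]]'; python3 -m creep '[[[0,0,0,0],[0,0,0,0],[0,0,0,0],[0,0,0,0],[0,0,0,0]]]';  python3 - <<'E'
from h import *
from cell import r
c=r.camera("side");a=cv2.resize(c["img"][150:350,80:380,::-1],None,fx=2,fy=2)
t=r.camera("top");b=cv2.resize(t["img"][100:300,230:430,::-1],None,fx=2,fy=2)[:,:200+200]
cv2.imwrite("pics/s2.png",cv2.resize(np.hstack([a,b]),(800,320)))
s=r.observe();print(np.round(s["position"],4),np.round(s["qpos"],2),np.round(s["effort"],2))
E
```

```text
time_s: 3.07
position: [0.437, -0.3805, 0.0767]
tool_rot: [-0.0, 0.995, -0.096, 0.0]
ft_force: [0.1, 0.9, -0.4]
finger_gap: -0.0
grip_force: 0.1
time_s: 3.48
position: [0.4364, -0.3805, 0.0767]
tool_rot: [-0.0, 0.995, -0.097, -0.0]
ft_force: [0.2, 0.3, -0.6]
finger_gap: -0.0
grip_force: 0.0
[ 0.4365 -0.3805  0.0767] [-0.91  0.28  1.84 -0.    1.02  0.85] [ 2.000e-02 -3.921e+01 -2.734e+01  1.000e-02 -2.000e-02 -0.000e+00]
```

View pics/s2.png

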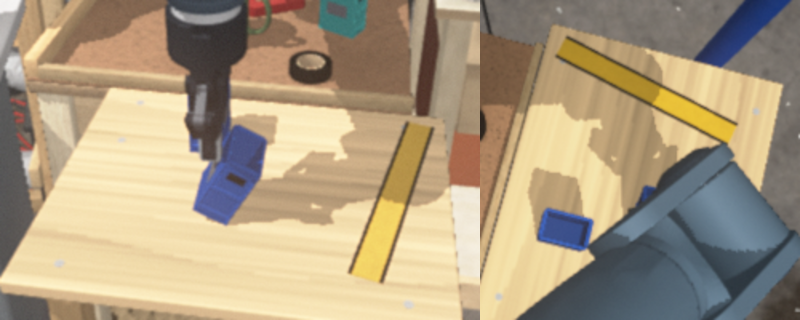

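The crate is at about 27°, still leaning on the finger (crop (230,175)). A little more.

```bash
python3 -m creep '[[[3,0,0,0],[3,0,0,0],[3,0,0,0],[3,0,0,0],[2,0,0,0]]]'; python3 -m creep '[[[0,0,0,0],[0,0,0,0],[0,0,0,0],[0,0,0,0],[0,0,0,0]]]';  python3 - <<'E'
from h import *
from cell import r
c=r.camera("side");np.savez("side.npz",**c);cv2.imwrite("pics/s3.png",cv2.resize(c["img"][150:350,80:380,::-1],None,fx=2,fy=2))
s=r.observe();print(np.round(s["position"],4),np.round(s["qpos"],2),np.round(s["effort"],2))
for k in blobs(c,*BLUE):print(cv2.boundingRect(k))
E
```

```text
time_s: 4.0
position: [0.4509, -0.3834, 0.0768]
tool_rot: [0.0, 0.995, -0.096, 0.0]
ft_force: [0.1, -0.4, -0.4]
finger_gap: 0.001
grip_force: 0.0
time_s: 4.42
position: [0.4503, -0.3832, 0.0767]
tool_rot: [-0.0, 0.995, -0.097, -0.0]
ft_force: [-0.0, 0.0, 0.0]
finger_gap: -0.001
grip_force: 0.0
[ 0.4502 -0.3832  0.0767] [-0.9   0.31  1.8   0.    1.03  0.87] [ 1.000e-02 -4.035e+01 -2.745e+01  0.000e+00  0.000e+00 -0.000e+00]
(409, 258, 72, 126)
(224, 251, 47, 29)
```

The blob in the side view (47x29 px) says it has fallen. I'll back off, open the fingers and turn so the left finger leads. The stand limits the base joint, so that finger has to reach left.

```bash
python3 -m creep '[[[-15,0,0,0],[-25,0,0,0],[-25,0,0,0],[-20,0,0,0],[0,0,0,0]]]'; python3 -m creep '[[[0,0,-10,7],[0,0,-10,7],[0,0,-10,7],[0,0,0,7],[0,0,0,0]]]' 1;  python3 - <<'E'
from h import *
from cell import r
c=r.camera("side");t=r.camera("top");print("camS",-c["R"].T@c["t"])
a=cv2.resize(c["img"][160:310,150:350,::-1],(400,300),interpolation=cv2.INTER_CUBIC);b=cv2.resize(t["img"][180:300,240:400,::-1],(400,300),interpolation=cv2.INTER_CUBIC)
cv2.imwrite("pics/s4.png",np.hstack([a,b]))
s=r.observe();print(np.round(s["position"],4),np.round(s["qpos"],2),np.round(s["effort"],2))
E
```

```text
time_s: 4.88
position: [0.3642, -0.3655, 0.0759]
tool_rot: [-0.001, 0.995, -0.097, -0.001]
ft_force: [-0.5, 0.6, 0.7]
finger_gap: 0.003
grip_force: 0.0
time_s: 5.3
position: [0.3677, -0.3677, 0.1078]
tool_rot: [0.001, 0.942, -0.335, 0.001]
ft_force: [-0.2, 1.3, -1.3]
finger_gap: 0.706
grip_force: 0.0
camS [ 0.42466897 -0.99464804  0.56353847]
[ 0.3672 -0.3669  0.1067] [-1.    0.11  1.98  0.    1.06  1.25] [-1.000e-02 -3.294e+01 -2.838e+01  0.000e+00 -1.000e-02  7.000e-02]
```

View pics/s4.png

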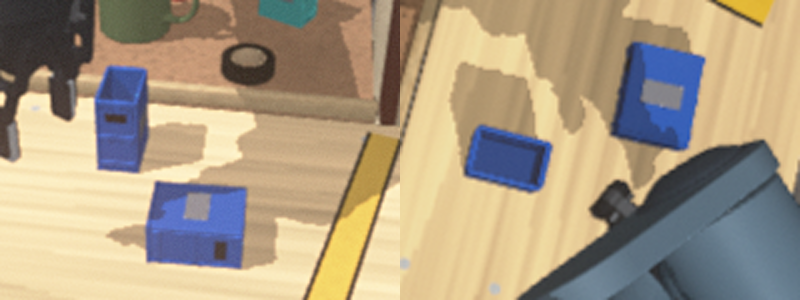

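The right crate lies on its back in both views: side crop (195,225), top crop (660,95). The left one still stands. I'll look for red or yellow pixels on the near edge (the underside) of the right crate in the top view.

```bash
python3 - <<'E'
from h import *
from cell import r
t=r.camera("top");np.savez("t2.npz",**t)
sub=t["img"][228:244,322:356].astype(int)
rd=sub[:,:,0]-sub[:,:,2]
for row in rd:print(" ".join("%4d"%v for v in row))
print(proj(t,[.455,-.378,.02]))
E
```

```text
65   60   46    5  -22  -60  -78  -80  -80  -81  -79  -80  -79  -79  -80  -79  -79  -81 -104 -122 -127 -127 -127 -126 -127 -126 -126 -126 -127 -127 -126 -128 -127 -128
  71   59   19  -24  -26  -52  -75  -79  -79  -81  -80  -80  -79  -80  -82  -81  -82  -81  -80 -104 -113 -123 -126 -126 -118 -113 -124 -127 -126 -127 -126 -127 -127 -126
  77   61   20  -22  -31  -45  -71  -78  -80  -81  -81  -80  -80  -80  -81  -80  -81  -81  -80  -82  -81 -105 -123 -126  -96  -81 -105 -125 -127 -127 -127 -128 -126 -126
  80   68   24  -16  -28  -56  -74  -73  -76  -77  -77  -80  -81  -81  -81  -81  -82  -81  -79  -81  -80  -81 -104 -112  -92  -82  -81 -104 -122 -127 -129 -128 -127 -126
  80   67   19  -20  -28  -57  -75  -71  -73  -72  -73  -79  -78  -76  -76  -79  -80  -83  -81  -81  -80  -81  -81  -81  -80  -82  -81  -81 -116 -127 -129 -127 -127 -128
  81   64   11  -30  -32  -51  -59  -65  -68  -71  -74  -78  -74  -70  -86  -83  -75  -78  -78  -79  -81  -80  -81  -81  -81  -82  -81  -81 -105 -125 -127 -127 -126 -127
  81   67   46   24   -5  -21  -30  -34  -38  -48  -57  -65  -75  -81 -109  -91  -
[... 945 characters left out ...]
79   81   80   81   79   79   81   80   72   63   63   62   59   58   57   59   59   62   60   59   60   59   66   80   73   49   35   28   23   33   36   71   80
  80   80   79   79   78   80   79   80   80   71   62   63   63   58   56   55   59   59   61   61   59   59   59   77   81   81   80   80   80   80   80   80   79   80
  81   80   81   79   81   80   80   79   80   71   63   63   60   57   56   57   59   60   62   60   61   59   67   80   80   80   80   79   80   80   81   80   80   75
  82   80   81   81   81   80   79   81   81   77   66   63   59   56   56   58   59   60   60   61   60   66   80   80   81   80   79   81   80   81   79   80   74   45
[338.21723324 237.81192928]
```

```bash
python3 - <<'E'
from h import *
t=dict(np.load("t2.npz"))
for u in(327,331,335,338,341,344,348):
    print(u,[tuple(int(x) for x in t["img"][v,u]) for v in range(231,242)])
E
```

```text
327 [(47, 61, 103), (49, 64, 106), (48, 60, 99), (70, 74, 91), (159, 142, 122), (224, 195, 144), (224, 195, 146), (225, 196, 144), (228, 200, 148), (229, 202, 150), (231, 203, 151)]
331 [(51, 71, 128), (49, 68, 121), (50, 70, 121), (46, 56, 94), (66, 68, 84), (129, 114, 98), (172, 146, 109), (172, 146, 110), (181, 153, 115), (195, 166, 123), (194, 165, 123)]
335 [(52, 75, 133), (52, 73, 128), (51, 70, 121), (50, 73, 131), (46, 63, 113), (66, 68, 83), (125, 112, 97), (166, 141, 105), (164, 140, 104), (161, 138, 102), (159, 135, 101)]
338 [(50, 74, 132), (50, 73, 130), (50, 71, 125), (50, 70, 122), (49, 66, 115), (45, 53, 84), (92, 85, 88), (143, 123, 97), (158, 135, 101), (160, 137, 101), (161, 138, 102)]
341 [(50, 74, 131), (49, 73, 130), (50, 72, 129), (50, 70, 125), (49, 71, 126), (46, 61, 106), (45, 52, 79), (111, 98, 90), (166, 141, 105), (166, 143, 106), (167, 142, 106)]
344 [(53, 85, 157), (50, 74, 131), (52, 76, 133), (49, 72, 128), (49, 69, 123), (46, 68, 120), (43, 55, 92), (64, 66, 82), (121, 108, 94), (164, 140, 105), (163, 140, 104)]
348 [(52, 75, 133), (51, 74, 132), (50, 74, 131), (51, 74, 131), (50, 73, 128), (47, 69, 125), (46, 66, 118), (45, 54, 88), (102, 98, 104), (192, 171, 143), (234, 209, 154)]
```

The right underside shows only blue along the strip and no red, so the left crate is probably the stamped one. I'll go behind the left crate now.

```bash
python3 -m creep '[[[-10,-11,0,0],[-10,-11,0,0],[-10,-11,0,0],[-10,-11,0,0],[-10,-10,0,0]]]'; python3 -m creep '[[[0,0,15,0],[0,0,15,0],[0,0,13,0],[0,0,0,0],[0,0,0,0]]]';  python3 - <<'E'
from h import *
from cell import r
s=r.observe();T=tool(s);print(np.round(s["position"],4),np.round(s["qpos"],3),np.round(s["effort"],2),np.degrees(np.arctan2(T[1,0],T[0,0])))
E
```

```text
time_s: 5.87
position: [0.362, -0.2924, 0.1063]
tool_rot: [-0.0, 0.943, -0.334, -0.0]
ft_force: [-0.4, -0.8, -0.6]
finger_gap: 1.0
grip_force: 0.0
time_s: 6.28
position: [0.3618, -0.2928, 0.0632]
tool_rot: [-0.001, 0.943, -0.334, -0.001]
ft_force: [-0.6, 0.3, 1.0]
finger_gap: 0.999
grip_force: 0.0
[ 0.3618 -0.2928  0.0632] [-0.925  0.063  2.125  0.     0.956  1.327] [ 4.000e-02 -2.761e+01 -2.504e+01 -0.000e+00  1.000e-02 -1.000e-02] -39.018567998533435
```

```bash
python3 -m creep '[[[3.5,-1.8,0,0],[3.5,-1.8,0,0],[3.5,-1.8,0,0],[3.5,-1.8,0,0],[3.5,-1.8,0,0]]]'; python3 -m creep '[[[3.5,-1.8,0,0],[3.5,-1.8,0,0],[3.5,-1.8,0,0],[3.5,-1.8,0,0],[0,0,0,0]]]';  python3 - <<'E'
from h import *
from cell import r
c=r.camera("side");t=r.camera("top")
a=cv2.resize(c["img"][160:310,150:350,::-1],(400,300),interpolation=cv2.INTER_CUBIC);b=cv2.resize(t["img"][180:300,240:400,::-1],(400,300),interpolation=cv2.INTER_CUBIC)
cv2.imwrite("pics/s5.png",np.hstack([a,b]))
s=r.observe();print(np.round(s["position"],4),np.round(s["qpos"],3),np.round(s["effort"],2))
E
```

```text
time_s: 6.7
position: [0.382, -0.2979, 0.0642]
tool_rot: [0.0, 0.942, -0.334, 0.0]
ft_force: [-1.3, 0.4, 0.9]
finger_gap: 0.996
grip_force: 0.4
time_s: 7.12
position: [0.3975, -0.301, 0.0638]
tool_rot: [0.0, 0.942, -0.334, 0.0]
ft_force: [0.3, -0.2, 0.2]
finger_gap: 1.001
grip_force: 0.1
[ 0.3969 -0.3007  0.0636] [-0.876  0.135  2.045 -0.     0.962  1.376] [ 1.900e-01 -3.171e+01 -2.632e+01  7.000e-02 -4.000e-02  1.000e-02]
```

View pics/s5.png

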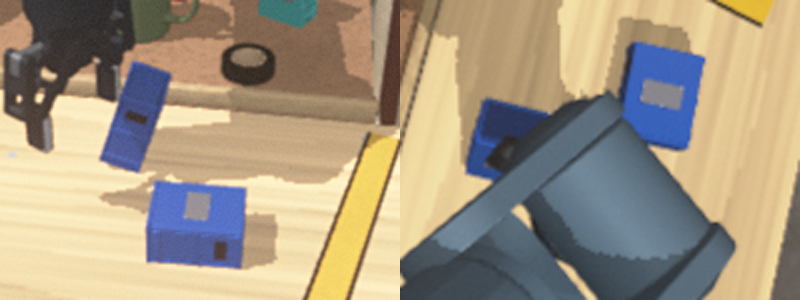

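The left crate leans about 18° (side crop (135,115)) and the right crate hasn't moved. I'll go on with small rows and watch the base joint effort.

```bash
python3 -m creep '[[[3,-1.2,0,0],[3,-1.2,0,0],[3,-1.2,0,0],[3,-1.2,0,0],[0,0,0,0]]]'; python3 - <<'E'
from h import *
from cell import r
c=r.camera("side")
s=r.observe();print(np.round(s["position"],4),np.round(s["qpos"],3),np.round(s["effort"],2))
for k in blobs(c,*BLUE):print(cv2.boundingRect(k),cv2.minAreaRect(k))
E
```

```text
time_s: 7.63
position: [0.4098, -0.305, 0.0639]
tool_rot: [0.0, 0.942, -0.334, 0.0]
ft_force: [-0.3, 0.1, 0.5]
finger_gap: 1.003
grip_force: 0.0
[ 0.4095 -0.3048  0.0638] [-0.862  0.162  2.014  0.     0.966  1.39 ] [ 5.000e-02 -3.286e+01 -2.626e+01  1.000e-02 -2.000e-02  1.000e-02]
(409, 258, 72, 126) ((442.8000183105469, 325.60003662109375), (36.68241500854492, 130.2858428955078), 18.43494987487793)
(224, 251, 48, 30) ((247.8455810546875, 265.9893798828125), (47.026222229003906, 27.31442642211914), 3.945185899734497)
(203, 212, 24, 33) ((216.03981018066406, 227.48789978027344), (23.0, 27.294118881225586), 28.07248878479004)
(217, 192, 26, 32) ((230.50001525878906, 206.50003051757812), (24.600004196166992, 23.40000343322754), 36.869895935058594)
```

```bash
python3 -m creep '[[[2.5,-1,0,0],[2.5,-1,0,0],[2.5,-1,0,0],[0,0,0,0],[0,0,0,0]]]'; python3 - <<'E'
from h import *
from cell import r
c=r.camera("side")
s=r.observe();print(np.round(s["position"],4),np.round(s["qpos"],3),np.round(s["effort"],2))
for k in blobs(c,*BLUE):print(cv2.boundingRect(k),cv2.minAreaRect(k))
E
```

```text
time_s: 8.1
position: [0.417, -0.307, 0.0637]
tool_rot: [0.0, 0.942, -0.334, -0.0]
ft_force: [-0.3, -0.8, -0.3]
finger_gap: 1.005
grip_force: 0.0
[ 0.4169 -0.307   0.0637] [-0.854  0.178  1.996 -0.     0.969  1.399] [ 2.000e-02 -3.364e+01 -2.627e+01  0.000e+00 -1.000e-02  0.000e+00]
(408, 258, 73, 126) ((442.7500305175781, 325.7500305175781), (36.68241500854492, 130.60206604003906), 18.43494987487793)
(224, 251, 48, 31) ((248.02810668945312, 265.455078125), (46.9779052734375, 26.973188400268555), 5.440332412719727)
(212, 204, 48, 41) ((235.61264038085938, 224.47315979003906), (32.42687225341797, 48.501338958740234), 76.60750579833984)
```

```bash
python3 -m creep '[[[-10,5,0,0],[-20,10,-5,0],[-20,20,-20,0],[-20,20,-20,0],[0,0,0,0]]]'; python3 - <<'E'
from h import *
from cell import r
c=r.camera("side");t=r.camera("top");np.savez("t3.npz",**t)
a=cv2.resize(c["img"][160:310,150:350,::-1],(400,300),interpolation=cv2.INTER_CUBIC);b=cv2.resize(t["img"][180:300,240:400,::-1],(400,300),interpolation=cv2.INTER_CUBIC)
cv2.imwrite("pics/s6.png",np.hstack([a,b]))
s=r.observe();print(np.round(s["position"],4),np.round(s["qpos"],3))
for k in blobs(t,*BLUE):
    w=np.array([ray(t,p[0],.04)[:2]*1000 for p in k],np.float32);print(cv2.boundingRect(k),cv2.minAreaRect(w))
m=cv2.inRange(cv2.cvtColor(t["img"],cv2.COLOR_RGB2HSV),(165,110,60),(180,255,255))|cv2.inRange(cv2.cvtColor(t["img"],cv2.COLOR_RGB2HSV),(0,150,60),(8,255,255));m[:, :240]=0
print(np.argwhere(m)[:12])
E
```

```text
time_s: 8.57
position: [0.3263, -0.3073, 0.1118]
tool_rot: [0.002, 0.942, -0.336, 0.002]
ft_force: [1.1, -0.5, 0.1]
finger_gap: 0.998
grip_force: 0.0
[ 0.3278 -0.3062  0.1095] [-1.005 -0.071  2.154  0.     1.056  1.249]
(272, 195, 35, 42) ((498.43548583984375, -269.568603515625), (59.035072326660156, 78.88302612304688), 77.24899291992188)
(368, 72, 59, 70) ((739.4739379882812, -515.5723266601562), (44.44879913330078, 195.97193908691406), 50.060096740722656)
[]
```

View pics/s6.png

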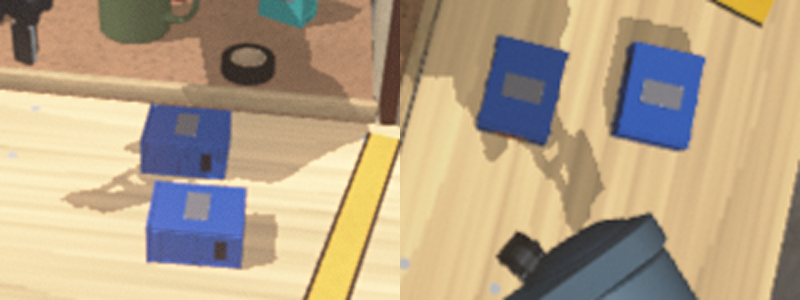

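Both crates lie on their backs. The left one shows a red tint on its near edge (top crop (515,138)), so it is the stamped one. Pushing it needs the base joint turned further left, so I'll check in the images how close the arm is to the stand.

```bash
python3 - <<'E'
from h import *
from cell import r
c=r.camera("side");t=dict(np.load("t3.npz"))
out=[]
for k in(c,t):
    im=k["img"][:,:,::-1].copy()
    P=[(x,y,z) for z in(0,.36) for x,y in((.05,.2),(.25,.2),(.25,.54),(.05,.54))]
    q=[tuple(int(v) for v in np.round(proj(k,p))) for p in P];print(q, proj(k,[0,0,0.1]))
    for i in range(8):cv2.line(im,q[i],q[(i+1)%4+4*(i//4)],(0,0,255) if i>3 else (0,200,0),1)
    for i in range(4):cv2.line(im,q[i],q[i+4],(0,255,255),1)
    out.append(im[:,:256])
cv2.imwrite("pics/s7.png",cv2.resize(np.hstack(out),(800,600)))
E
```

```text
[(59, 140), (135, 137), (145, 93), (83, 95), (29, -3), (118, -3), (133, -24), (63, -24)] [  5.39988241 138.99951195]
[(52, 434), (62, 330), (-101, 327), (-117, 430), (-89, 552), (-63, 373), (-334, 367), (-378, 546)] [136.40873195 488.61567599]
```

View pics/s7.png

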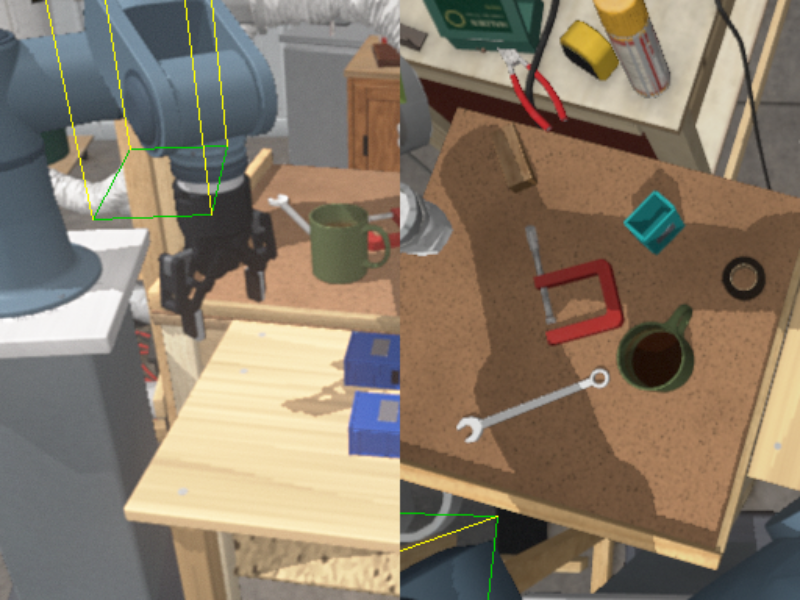

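The sketch puts the shoulder cylinder right beside the stand, so the stop near -0.85 rad is real. The rows can't command tilt. A pose out of reach is only approached, though, so the wrist may tilt at the inner reach limit. At a bearing of about -1.6, pulling the tool towards the base would point the fingertips left. I'll try that in free space.

```bash
python3 -m creep '[[[-12,29,-15,0],[-12,29,-15,0],[-12,29,-15,0],[-12,29,-15,0],[-12,29,-15,0]]]'; python3 -m creep '[[[-12,29,-10,0],[-12,29,0,0],[-12,29,0,0],[-12,29,0,0],[-12,29,0,0]]]'; python3 - <<'E'
from h import *
from cell import r
s=r.observe();T=tool(s);print(np.round(s["position"],4),np.round(s["qpos"],3),"z",T[:,2].round(3),"+y in tool",(T.T@[0,1,0]).round(3))
E
```

```text
time_s: 9.13
position: [0.1894, -0.3803, 0.1833]
tool_rot: [-0.001, 0.943, -0.334, -0.0]
ft_force: [0.3, -0.6, -0.8]
finger_gap: 1.004
grip_force: 0.0
time_s: 9.55
position: [0.0513, -0.4555, 0.1926]
tool_rot: [-0.001, 0.943, -0.334, -0.0]
ft_force: [0.4, -0.3, 0.0]
finger_gap: 0.998
grip_force: 0.0
[ 0.0513 -0.4555  0.1926] [-1.707 -0.17   2.074  0.     1.24   0.545] z [ 0.001  0.002 -1.   ] +y in tool [-0.629 -0.777  0.002]
```

```bash
for i in 1; do python3 -m creep '[[[-12,-15,0,0],[-12,-15,0,0],[-12,-15,0,0],[-12,-15,0,0],[-6,-8,0,0]]]'; done; python3 -m creep '[[[-6,-8,0,0],[-6,-8,0,0],[-6,-8,0,0],[-6,-8,0,0],[-6,-8,0,0]]]'; python3 - <<'E'
from h import *
from cell import r
s=r.observe();T=tool(s);print(np.round(s["position"],4),np.round(s["qpos"],3),"z",T[:,2].round(3),"+y in tool",(T.T@[0,1,0]).round(3))
E
```

```text
time_s: 9.97
position: [0.0537, -0.3665, 0.1921]
tool_rot: [-0.002, 0.943, -0.334, -0.0]
ft_force: [-0.6, 0.1, 0.0]
finger_gap: 1.005
grip_force: 0.0
time_s: 10.38
position: [0.0555, -0.3176, 0.1928]
tool_rot: [-0.001, 0.943, -0.334, -0.0]
ft_force: [0.8, 0.4, 0.8]
finger_gap: 0.997
grip_force: 0.0
[ 0.0555 -0.3176  0.1928] [-1.755 -0.613  2.384  0.     1.374  0.496] z [ 0.001  0.003 -1.   ] +y in tool [-0.629 -0.777  0.003]
```

```bash
for i in 1; do python3 -m creep '[[[-5,-6,0,0],[-5,-6,0,0],[-5,-6,0,0],[-5,-6,0,0],[-5,-6,0,0]]]'; done; python3 - <<'E'
from h import *
from cell import r
s=r.observe();T=tool(s);print(np.round(s["position"],4),np.round(s["qpos"],3),"z",T[:,2].round(3),"+y in tool",(T.T@[0,1,0]).round(3))
E
python3 -m creep '[[[-5,-6,0,0],[-5,-6,0,0],[-5,-6,0,0],[-5,-6,0,0],[-5,-6,0,0]]]';  python3 - <<'E'
from h import *
from cell import r
s=r.observe();T=tool(s);print(np.round(s["position"],4),np.round(s["qpos"],3),"z",T[:,2].round(3),"+y in tool",(T.T@[0,1,0]).round(3))
E
```

```text
time_s: 10.8
position: [0.0549, -0.2787, 0.193]
tool_rot: [-0.001, 0.943, -0.334, -0.0]
ft_force: [0.2, -0.2, 0.1]
finger_gap: 1.0
grip_force: 0.0
[ 0.0549 -0.2787  0.193 ] [-1.784 -0.782  2.47   0.     1.456  0.467] z [ 0.001  0.002 -1.   ] +y in tool [-0.629 -0.777  0.002]
time_s: 11.22
position: [0.0551, -0.2447, 0.1973]
tool_rot: [-0.001, 0.943, -0.334, -0.001]
ft_force: [0.1, -0.8, -0.8]
finger_gap: 1.0
grip_force: 0.0
[ 0.0551 -0.2447  0.1973] [-1.813e+00 -9.570e-01  2.537e+00 -1.000e-03  1.564e+00  4.390e-01] z [-0.001  0.003 -1.   ] +y in tool [-0.63  -0.777  0.003]
```

```bash
cat > st.py <<'E'
from h import *
from cell import r
s=r.observe();T=tool(s);z=T[:,2];print(round(s["time_s"],2),np.round(s["position"],4),np.round(s["qpos"],3),"z",z.round(3),"tilt",np.degrees(np.arccos(-z[2])).round(1),"\n+x,+y,+z in tool",T[0].round(3),T[1].round(3),T[2].round(3),"eff",np.round(s["effort"],1))
E
python3 -m creep '[[[-5,-6,0,0],[-5,-6,0,0],[-5,-6,0,0],[-5,-6,0,0],[-5,-6,0,0]]]' >/dev/null; python3 st.py
```

```text
11.63 [ 0.0603 -0.2297  0.2104] [-1.797 -1.016  2.537 -0.009  1.638  0.455] z [-0.005  0.019 -1.   ] tilt 1.1 
+x,+y,+z in tool [ 0.776 -0.63  -0.005] [-0.63  -0.776  0.019] [-0.016 -0.012 -1.   ] eff [ -0.5   1.4 -34.5  -0.    0.1  -0.1]
```

A tilt is beginning: z_y is +0.019, so the fingers point left. I'll pull further and see whether it accumulates.

```bash
python3 -m creep '[[[-8,-10,0,0],[-8,-10,0,0],[-8,-10,0,0],[-8,-10,0,0],[-8,-10,0,0]]]' >/dev/null; python3 st.py; python3 -m creep '[[[0,0,0,0],[0,0,0,0],[0,0,0,0],[0,0,0,0],[0,0,0,0]]]' >/dev/null; python3 st.py
```

```text
12.05 [ 0.0768 -0.2156  0.2102] [-1.716 -1.015  2.538 -0.023  1.669  0.535] z [-0.015  0.053 -0.998] tilt 3.1 
+x,+y,+z in tool [ 0.776 -0.63  -0.015] [-0.629 -0.776  0.053] [-0.045 -0.031 -0.998] eff [ -1.2   1.6 -34.5  -0.    0.1  -0.2]
12.47 [ 0.0763 -0.216   0.2103] [-1.718 -1.016  2.538 -0.022  1.668  0.534] z [-0.015  0.052 -0.999] tilt 3.1 
+x,+y,+z in tool [ 0.776 -0.631 -0.015] [-0.629 -0.775  0.052] [-0.044 -0.031 -0.999] eff [  0.1   1.6 -34.5  -0.1   0.1  -0. ]
```

The tilt holds and accumulates. I need to know how far the TCP swings inward as the tilt grows, so I'll fit a quick planar arm model from the logged poses.

```bash
cat > fk.py <<'E'
import numpy as np
from scipy.optimize import least_squares
D=[((.2214,-.6106,.2386),(.245,1.558,1.339)),((.3731,-.3628,.1471),(.05,1.95,1.15)),((.4193,-.3803,.0768),(.26,1.87,1.01)),((.4502,-.3832,.0767),(.31,1.80,1.03)),((.3618,-.2928,.0632),(.063,2.125,.956)),((.4169,-.307,.0637),(.178,1.996,.969)),((.0513,-.4555,.1926),(-.17,2.074,1.24)),((.0555,-.3176,.1928),(-.613,2.384,1.374)),((.0551,-.2447,.1973),(-.957,2.537,1.564)),((.0763,-.216,.2103),(-1.016,2.538,1.668))]
def fk(p,q):
    a0,h,a2,a3,L,b=p; t=q[0];u=t+q[1]
    # b: forearm-angle offset
    return (a0+a2*np.sin(t)+a3*np.sin(u+b)+L*np.sin(sum(q)),h+a2*np.cos(t)+a3*np.cos(u+b)+L*np.cos(sum(q)))
def res(p):
    o=[]
    for x,q in D:
        f=fk(p,q);o+=[f[0]-np.sqrt(x[0]**2+x[1]**2-p[6]**2),f[1]-x[2]]
    return np.array(o)
best=min((least_squares(lambda v:res(np.r_[v[:5],v[5],v[6]]) ,[0,.2,a,a,.2,b,.112]) for a in(.4,.5) for b in(-.3,0,.3)),key=lambda s:s.cost)
if __name__=="__main__":print(best.x.round(4),np.abs(best.fun).max())
P=best.x
E
sed -i 's/def fk(p,q):/def fk(p,q):\n    p=p[:6]/' fk.py; python3 fk.py
```

```text
[0.0063 0.3187 0.415  0.5686 0.2895 0.1154 0.0984] 0.0020517473775225614
```

The model fits to 2 mm: shoulder height 0.32, links 0.415 and 0.57, tool 0.29. With the elbow pinned, the wrist sits about 0.28 m out, so pulling inward at q1 ≈ -2.1 tilts the fingers towards a bearing of about 60°, the direction needed past the stand. I'll shut the fingers, go there and pull.

```bash
python3 -m creep '[[[-10,29,16,0],[-10,29,16,0],[-10,29,16,0],[-10,29,16,0],[-10,29,14,0]]]' 0 >/dev/null; python3 st.py; python3 -m creep '[[[-3,-20,0,0],[-3,-20,0,0],[-3,-20,0,0],[0,0,0,0],[0,0,0,0]]]' >/dev/null; python3 st.py
```

```text
12.88 [-0.0561 -0.2956  0.1308] [-2.107 -0.555  2.469 -0.042  1.266  0.161] z [-0.015  0.053 -0.998] tilt 3.2 
+x,+y,+z in tool [ 0.775 -0.632 -0.015] [-0.63  -0.775  0.053] [-0.045 -0.031 -0.998] eff [  2.9 -15.2 -28.4  -0.2   0.9   0.4]
13.3 [-0.0258 -0.2643  0.1428] [-2.061 -0.728  2.537 -0.045  1.384  0.2  ] z [-0.015  0.066 -0.998] tilt 3.9 
+x,+y,+z in tool [ 0.776 -0.63  -0.015] [-0.628 -0.775  0.066] [-0.053 -0.042 -0.998] eff [  0.2  -4.2 -32.6  -0.1   0.2   0. ]
```

```bash
python3 -m creep '[[[-6,-39,12,0],[-6,-39,12,0],[0,0,0,0],[0,0,0,0],[0,0,0,0]]]' >/dev/null; python3 st.py; python3 -m creep '[[[-6,-30,25,0],[-6,-30,25,0],[0,0,0,0],[0,0,0,0],[0,0,0,0]]]' >/dev/null; python3 st.py
```

```text
13.72 [ 0.0154 -0.2531  0.1483] [-1.918 -0.748  2.537 -0.05   1.444  0.344] z [-0.015  0.103 -0.995] tilt 6.0 
+x,+y,+z in tool [ 0.776 -0.631 -0.015] [-0.626 -0.773  0.103] [-0.077 -0.07  -0.995] eff [  0.6  -3.8 -32.5  -0.1   0.2  -0. ]
14.13 [ 0.0521 -0.2491  0.1246] [-1.772 -0.652  2.537 -0.049  1.388  0.494] z [-0.021  0.138 -0.99 ] tilt 8.0 
+x,+y,+z in tool [ 0.775 -0.632 -0.021] [-0.624 -0.769  0.138] [-0.103 -0.094 -0.99 ] eff [  0.5  -5.1 -31.   -0.1   0.3  -0. ]
```

```bash
python3 -m creep '[[[-31,-21,14,0],[-31,-21,14,0],[-31,-21,14,0],[0,0,0,0],[0,0,0,0]]]' >/dev/null; python3 st.py; python3 -m creep '[[[-31,-21,14,0],[-31,-21,14,0],[-31,-21,14,0],[-31,-21,14,0],[0,0,0,0]]]' >/dev/null; python3 st.py
```

```text
14.55 [ 0.0359 -0.2345  0.136 ] [-1.824 -0.686  2.537 -0.079  1.472  0.447] z [-0.031  0.194 -0.981] tilt 11.3 
+x,+y,+z in tool [ 0.772 -0.635 -0.031] [-0.618 -0.762  0.194] [-0.146 -0.131 -0.981] eff [ -0.3  -4.9 -31.8  -0.2   0.5  -0. ]
14.97 [ 0.0027 -0.2081  0.1707] [-1.952 -0.803  2.536 -0.133  1.642  0.311] z [-0.038  0.262 -0.964] tilt 15.4 
+x,+y,+z in tool [ 0.77  -0.637 -0.038] [-0.607 -0.75   0.262] [-0.195 -0.179 -0.964] eff [ -0.6  -2.6 -31.9  -0.5   1.   -0.3]
```

```bash
python3 -m creep '[[[-20,27,13,0],[-20,27,13,0],[-20,27,13,0],[0,0,0,0],[0,0,0,0]]]' >/dev/null; python3 st.py;  python3 -m creep '[[[-14,-36,12,0],[-14,-36,12,0],[-14,-36,12,0],[-14,-36,12,0],[0,0,0,0]]]' >/dev/null; python3 st.py
```

```text
15.38 [-0.0955 -0.2219  0.1278] [-2.249 -0.585  2.509 -0.198  1.414  0.058] z [-0.033  0.268 -0.963] tilt 15.7 
+x,+y,+z in tool [ 0.77  -0.637 -0.033] [-0.607 -0.748  0.268] [-0.196 -0.187 -0.963] eff [ -1.4  -5.8 -30.7  -0.5   0.4  -0.1]
15.8 [-0.083  -0.1823  0.1753] [-2.289 -0.805  2.536 -0.226  1.647 -0.022] z [-0.017  0.32  -0.947] tilt 18.7 
+x,+y,+z in tool [ 0.772 -0.636 -0.017] [-0.598 -0.735  0.32 ] [-0.216 -0.237 -0.947] eff [ -0.2  -2.7 -31.8  -0.6   1.1  -0.2]
```

```bash
python3 -m creep '[[[10,-10,37,0],[10,-10,37,0],[10,-12,35,0],[0,0,0,0],[0,0,0,0]]]' >/dev/null; python3 st.py;  python3 -m creep '[[[-8,-32,25,0],[-8,-32,25,0],[-8,-32,25,0],[-8,-32,25,0],[0,0,0,0]]]' >/dev/null; python3 st.py
```

```text
16.22 [-0.0548 -0.2057  0.0904] [-2.138 -0.475  2.538 -0.201  1.399  0.185] z [-0.002  0.363 -0.932] tilt 21.3 
+x,+y,+z in tool [ 0.774 -0.633 -0.002] [-0.59  -0.722  0.363] [-0.231 -0.28  -0.932] eff [  0.5  -6.1 -27.2  -0.4   0.7   0.1]
16.63 [-0.0134 -0.1965  0.0556] [-2.    -0.324  2.538 -0.18   1.346  0.337] z [ 0.006  0.433 -0.901] tilt 25.7 
+x,+y,+z in tool [ 0.773 -0.635  0.006] [-0.574 -0.695  0.433] [-0.271 -0.338 -0.901] eff [  0.6  -9.5 -23.8  -0.2   0.9   0.3]
```

```bash
python3 -m creep '[[[-26,13,-24,0],[-26,13,-24,0],[-26,13,-24,0],[0,0,0,0],[0,0,0,0]]]' >/dev/null; python3 st.py;  python3 -m creep '[[[6,-22,33,0],[6,-22,33,0],[6,-22,33,0],[0,0,0,0],[0,0,0,0]]]' >/dev/null; python3 st.py
```

```text
17.05 [-0.1015 -0.2111  0.1305] [-2.229 -0.424  2.437 -0.263  1.493  0.105] z [ 0.004  0.429 -0.903] tilt 25.4 
+x,+y,+z in tool [ 0.769 -0.64   0.004] [-0.579 -0.693  0.429] [-0.271 -0.332 -0.903] eff [ -0.9 -11.8 -30.5  -0.7   0.9  -0.1]
17.47 [-0.0537 -0.1839  0.0601] [-2.141 -0.328  2.538 -0.246  1.359  0.224] z [ 0.015  0.463 -0.886] tilt 27.6 
+x,+y,+z in tool [ 0.774 -0.633  0.015] [-0.567 -0.682  0.463] [-0.283 -0.366 -0.886] eff [  0.4  -9.6 -22.7  -0.4   1.    0.1]
```

```bash
python3 -m creep '[[[-30,5,-10,0],[-30,5,-10,0],[-30,5,-10,0],[-30,5,-10,0],[0,0,0,0]]]' >/dev/null; python3 st.py;  python3 -m creep '[[[30,-10,22,0],[30,-10,22,0],[0,0,0,0],[0,0,0,0],[0,0,0,0]]]' >/dev/null; python3 st.py
```

```text
17.88 [-0.1648 -0.1496  0.1259] [-2.508 -0.491  2.495 -0.375  1.452 -0.133] z [ 0.011  0.459 -0.888] tilt 27.3 
+x,+y,+z in tool [ 0.767 -0.642  0.011] [-0.574 -0.678  0.459] [-0.287 -0.358 -0.888] eff [ -1.3  -8.1 -27.1  -1.1   0.9  -0.5]
18.3 [-0.1075 -0.1656  0.0754] [-2.331 -0.379  2.538 -0.322  1.374  0.059] z [ 0.019  0.47  -0.882] tilt 28.1 
+x,+y,+z in tool [ 0.773 -0.635  0.019] [-0.567 -0.676  0.47 ] [-0.286 -0.374 -0.882] eff [  0.6  -9.3 -24.4  -0.6   1.    0. ]
```

```bash
python3 -m creep '[[[-38,1,3,0],[-38,1,3,0],[-38,1,3,0],[-38,1,3,0],[-38,1,3,0]]]' >/dev/null; python3 st.py;  python3 -m creep '[[[30,-13,18,0],[30,-13,18,0],[30,-13,18,0],[0,0,0,0],[0,0,0,0]]]' >/dev/null; python3 st.py
```

```text
18.72 [-0.2619 -0.0588  0.1159] [-2.921 -0.427  2.481 -0.499  1.267 -0.458] z [ 0.021  0.473 -0.881] tilt 28.3 
+x,+y,+z in tool [ 0.771 -0.637  0.021] [-0.569 -0.673  0.473] [-0.287 -0.377 -0.881] eff [  5.7 -12.5 -26.2  -1.    1.1   0.8]
19.13 [-0.2028 -0.0942  0.0597] [-2.735 -0.312  2.538 -0.477  1.221 -0.229] z [ 0.047  0.49  -0.87 ] tilt 29.5 
+x,+y,+z in tool [ 0.772 -0.633  0.047] [-0.57  -0.659  0.49 ] [-0.28  -0.405 -0.87 ] eff [  0.5 -10.4 -23.8  -0.8   0.8   0.1]
```

```bash
python3 -m creep '[[[12,-32,12,0],[12,-32,12,0],[12,-32,12,0],[12,-32,12,0],[12,-32,12,0]]]' >/dev/null; python3 st.py
```

```text
19.55 [-0.1486 -0.1134  0.0589] [-2.567 -0.276  2.538 -0.422  1.336 -0.083] z [ 0.108  0.545 -0.832] tilt 33.7 
+x,+y,+z in tool [ 0.77  -0.629  0.108] [-0.575 -0.611  0.545] [-0.276 -0.482 -0.832] eff [ -3.  -11.7 -22.9  -1.    0.9  -0.4]
```

```bash
python3 -m creep '[[[-34,1,-3,0],[-34,1,-3,0],[-34,1,-3,0],[-34,1,-3,0],[0,0,0,0]]]' >/dev/null; python3 st.py; python3 -m creep '[[[14,-28,18,0],[14,-28,18,0],[14,-28,18,0],[14,-28,18,0],[14,-28,18,0]]]' >/dev/null; python3 st.py
```

```text
19.97 [-0.2627 -0.0429  0.1076] [-2.931 -0.304  2.442 -0.558  1.301 -0.404] z [ 0.103  0.544 -0.833] tilt 33.6 
+x,+y,+z in tool [ 0.766 -0.634  0.103] [-0.577 -0.609  0.544] [-0.282 -0.476 -0.833] eff [ -1.2 -12.3 -24.5  -1.3   0.8  -0.4]
20.38 [-0.2141 -0.0201  0.0893] [-2.967 -0.36   2.538 -0.575  1.333 -0.418] z [ 0.176  0.568 -0.804] tilt 36.5 
+x,+y,+z in tool [ 0.768 -0.616  0.176] [-0.591 -0.573  0.568] [-0.249 -0.54  -0.804] eff [ -0.1 -11.8 -25.   -1.1   0.9  -0.1]
```

```bash
python3 -m creep '[[[22,-22,16,0],[22,-22,16,0],[22,-22,16,0],[22,-22,16,0],[22,-22,16,0]]]' >/dev/null; python3 st.py
```

```text
20.8 [-0.1551 -0.0661  0.0573] [-2.739 -0.21   2.538 -0.485  1.376 -0.184] z [ 0.239  0.599 -0.764] tilt 40.2 
+x,+y,+z in tool [ 0.764 -0.6    0.239] [-0.602 -0.528  0.599] [-0.233 -0.601 -0.764] eff [ -3.9 -14.3 -20.8  -1.2   1.4  -0.6]
```

Tilt is now 40° towards the left, which the model says is enough: the base joint would end at about -0.875. I'll twist so the finger face is square to the push, then raise and swing back round.

```bash
cat >> st.py <<'E'
import sys
if len(sys.argv)>3:
    d=np.array([float(v) for v in sys.argv[1:4]])-np.array(s["position"])*1000;print("tool shift",(T.T@d).round(1), "dist",np.linalg.norm(d).round(1))
E
python3 -m creep '[[[-7,-18,-23,0],[0,0,0,-7],[0,0,0,-7],[0,0,0,-7],[0,0,0,-7]]]' >/dev/null; python3 st.py -230 -250 200
```

```text
21.22 [-0.1563 -0.0666  0.0875] [-2.738 -0.318  2.538 -0.478  1.471 -0.73 ] z [ 0.238  0.599 -0.764] tilt 40.2 
+x,+y,+z in tool [ 0.957 -0.164  0.238] [-0.278 -0.751  0.599] [ 0.081 -0.64  -0.764] eff [  0.1 -10.7 -23.5  -0.9   1.3   1.2]
tool shift [ -10.6   77.8 -213.5] dist 227.5
```

```bash
python3 -m creep '[[[-2,13,-35,0],[-2,13,-35,0],[-2,13,-35,0],[-2,13,-35,0],[-2,13,-35,0]]]' >/dev/null; python3 st.py 0 -440 220;
```

```text
21.63 [-0.2188 -0.2185  0.1795] [-2.466 -0.062  2.12  -0.329  1.709 -0.576] z [ 0.238  0.601 -0.763] tilt 40.3 
+x,+y,+z in tool [ 0.956 -0.17   0.238] [-0.282 -0.748  0.601] [ 0.076 -0.642 -0.763] eff [ -1.2 -27.5 -23.8  -0.8   1.1  -0.2]
tool shift [ 274.8  102.6 -111.9] dist 314.0
```

```bash
python3 -m creep '[[[34,13,-14,0],[34,13,-14,0],[34,13,-14,0],[34,13,-14,0],[34,13,-14,0]]]' >/dev/null; python3 -m creep '[[[34,13,-14,0],[34,13,-14,0],[34,13,-14,0],[0,0,0,0],[0,0,0,0]]]' >/dev/null; python3 st.py 370 -240 150
```

```text
22.47 [-0.0023 -0.4393  0.2179] [-1.864  0.192  1.773  0.052  1.876 -0.038] z [ 0.234  0.602 -0.763] tilt 40.2 
+x,+y,+z in tool [ 0.957 -0.17   0.234] [-0.28  -0.748  0.602] [ 0.073 -0.642 -0.763] eff [  1.2 -37.1 -29.9   0.2   1.6   0. ]
tool shift [ 295.7 -168.6  258.9] dist 427.7
```

```bash
python3 -m creep '[[[25,-14,21,0],[25,-14,21,0],[25,-14,21,0],[25,-14,21,0],[25,-14,21,0]]]' >/dev/null; python3 -m creep '[[[25,-14,21,0],[25,-14,21,0],[25,-14,21,0],[25,-14,21,0],[25,-14,21,0]]]' >/dev/null; python3 - <<'E'
from h import *
from cell import r
t=r.camera("top");c=r.camera("side");np.savez("t4.npz",**t)
for k in blobs(t,*BLUE):
    if cv2.boundingRect(k)[1]<150: continue
    w=np.array([ray(t,p[0],.04)[:2]*1000 for p in k],np.float32);print(cv2.boundingRect(k),cv2.minAreaRect(w))
b=cv2.resize(t["img"][120:270,240:440,::-1],(400,300),interpolation=cv2.INTER_CUBIC);a=cv2.resize(c["img"][110:335,80:380,::-1],(400,300))
cv2.imwrite("pics/s8.png",np.hstack([a,b]))
E
python3 st.py 425 -252 30
```

```text
(327, 197, 31, 42) ((496.4052734375, -385.5947570800781), (60.4445915222168, 79.43079376220703), 78.72225952148438)
(271, 195, 33, 42) ((498.4042663574219, -269.6271057128906), (58.61879348754883, 79.15131378173828), 77.66416931152344)
23.4 [ 0.3099 -0.2753  0.1643] [-1.263  0.048  2.044  0.416  1.629  0.465] z [ 0.232  0.603 -0.763] tilt 40.3 
+x,+y,+z in tool [ 0.958 -0.171  0.232] [-0.279 -0.747  0.603] [ 0.07  -0.643 -0.763] eff [  1.9 -29.3 -27.2   1.3   1.2   0.2]
tool shift [ 94.3  49.3 143.2] dist 178.4
```

View pics/s8.png

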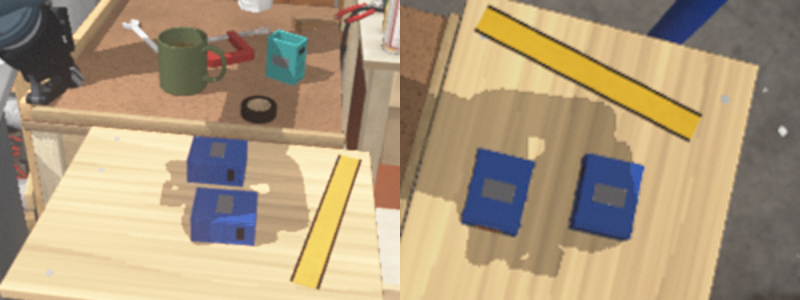

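Top view is clear: the stamped crate is at top crop (497,190), with a red tint on its near edge at (487,230), and the plain one at (608,196). The stamped crate's centre is (498,-270) with yaw -12.3°, so the push needed is about 137 mm. I'll go down behind it.

```bash
python3 -m creep '[[[19,10,28,0],[19,10,28,0],[19,10,28,0],[19,10,28,0],[18,10,30,0]]]' | grep -A2 ft_f; python3 st.py 424 -254 30
```

```text
ft_force: [1.2, -0.3, 0.5]
finger_gap: 0.0
grip_force: 0.0
23.82 [ 0.4233 -0.2586  0.0306] [-1.046  0.41   1.92   0.545  1.332  0.513] z [ 0.235  0.598 -0.766] tilt 40.0 
+x,+y,+z in tool [ 0.956 -0.175  0.235] [-0.285 -0.749  0.598] [ 0.072 -0.639 -0.766] eff [ -1.6 -42.2 -18.5   0.6   1.9  -0. ]
tool shift [-0.7 -3.2  3.4] dist 4.7
```

```bash
python3 -m creep '[[[4,-1.5,1.5,0],[4,-1.5,1.5,0],[5,0,0.5,0],[5,0,0.5,0],[5,0,0.5,0]]]' | grep ft_f; python3 -m creep '[[[5,0,0.5,0],[5,0,0.5,0],[6,0,0.6,0],[6,0,0.6,0],[6,0,0.6,0]]]' | grep ft_f; cat > m.py <<'E'
from h import *
from cell import r
t=r.camera("top");np.savez("t5.npz",**t)
for k in blobs(t,*BLUE):
    if cv2.boundingRect(k)[1]<130: continue
    w=np.array([ray(t,p[0],.04)[:2]*1000 for p in k],np.float32);b=cv2.minAreaRect(w);print(cv2.boundingRect(k),np.round(b[0],1),np.round(b[1],1),round(b[2]-90,1))
    y=np.radians(b[2]-90);print("  mouth lx",lx(np.array(b[0])+39.5*np.array([np.cos(y),np.sin(y)])), "max corner lx",max(lx(q) for q in w))
E
python3 m.py; python3 st.py
```

```text
ft_force: [-0.6, 0.1, 0.2]
ft_force: [-0.2, 0.3, 0.9]
(277, 183, 28, 40) [ 525.4 -274.5] [58.9 77.5] -13.7
  mouth lx -109.15453645189325 max corner lx -112.5533317387726
24.7 [ 0.4761 -0.2671  0.033 ] [-0.973  0.478  1.812  0.578  1.335  0.578] z [ 0.237  0.597 -0.767] tilt 39.9 
+x,+y,+z in tool [ 0.956 -0.172  0.237] [-0.283 -0.751  0.597] [ 0.075 -0.638 -0.767] eff [ -0.6 -41.2 -21.1   0.9   1.3   0. ]
```

It slides straight: 27 mm so far with yaw still about -13°. I'll go on.

```bash
python3 -m creep '[[[7,0,1,0],[7,0,1,0],[7,0,1,0],[7,0,1,0],[7,0,1,0]]]' | grep ft_f; python3 m.py; python3 st.py
```

```text
ft_force: [-1.2, -0.2, 2.4]
(277, 171, 30, 35) [ 554.6 -278.7] [58.9 72.5] -11.0
  mouth lx -81.65600989627102 max corner lx -88.23264080915543
25.17 [ 0.5111 -0.274   0.0316] [-0.932  0.533  1.733  0.596  1.338  0.619] z [ 0.237  0.597 -0.767] tilt 39.9 
+x,+y,+z in tool [ 0.956 -0.172  0.237] [-0.283 -0.751  0.597] [ 0.075 -0.638 -0.767] eff [ -0.6 -43.7 -21.3   0.9   1.4   0. ]
```

```bash
python3 -m creep '[[[7,0,1,0],[7,0,1,0],[7,0,1,0],[7,0,1,0],[7,0,1,0]]]' | grep ft_f; python3 m.py; python3 st.py
```

```text
ft_force: [-2.1, 0.1, 1.6]
(281, 166, 28, 23) [ 574.6 -281. ] [62.2 37.2] -25.9
  mouth lx -61.21681367037204 max corner lx -81.79755892472024
25.63 [ 0.5458 -0.281   0.0304] [-0.895  0.587  1.65   0.61   1.344  0.66 ] z [ 0.237  0.597 -0.767] tilt 39.9 
+x,+y,+z in tool [ 0.956 -0.172  0.237] [-0.283 -0.751  0.597] [ 0.075 -0.638 -0.767] eff [ -0.7 -46.4 -22.1   0.9   1.3   0. ]
```

The gripper now hides part of the crate from above, so I'll check with the side view.

```bash
python3 -m creep '[[[5,0,0.6,0],[5,0,0.6,0],[5,0,0.6,0],[0,0,0,0],[0,0,0,0]]]' | grep ft_f; python3 - <<'E'
from h import *
from cell import r
c=r.camera("side");np.savez("s5.npz",**c);t=r.camera("top")
a=cv2.resize(c["img"][170:290,190:350,::-1],(480,360),interpolation=cv2.INTER_CUBIC);b=cv2.resize(t["img"][120:240,250:356,::-1],(318,360),interpolation=cv2.INTER_CUBIC)
cv2.imwrite("pics/s9.png",np.hstack([a,b]))
E
python3 st.py
```

```text
ft_force: [-0.5, -0.5, 0.1]
26.15 [ 0.5587 -0.2836  0.0298] [-0.882  0.609  1.617  0.614  1.348  0.676] z [ 0.236  0.597 -0.766] tilt 40.0 
+x,+y,+z in tool [ 0.956 -0.173  0.236] [-0.283 -0.75   0.597] [ 0.074 -0.638 -0.766] eff [  0.1 -48.4 -24.2   1.1   1.1   0. ]
```

View pics/s9.png

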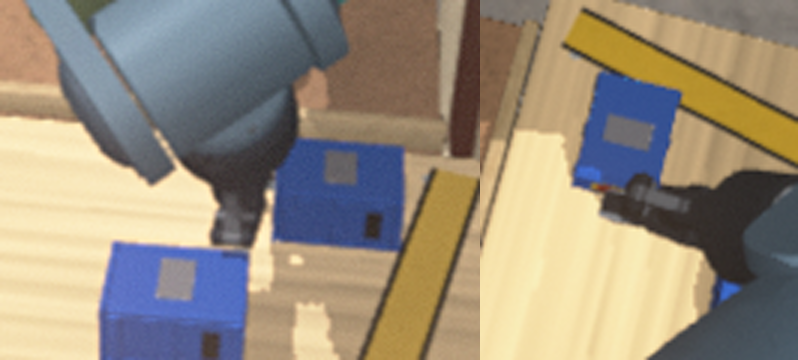

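Top crop: the mouth edge runs from (600,72) to (680,92), now close to the line, with red showing at (600,187). I'll compute what remains.

```bash
python3 - <<'E'
from h import *
t=dict(np.load("t5.npz"))
g=lambda u,v,z:ray(t,((u-480+.5)/3-.5+250,(v+.5)/3-.5+120),z)[:2]*1000
a,b=g(600,73,.04),g(681,92,.04);m=(a+b)/2;print(a,b,np.linalg.norm(a-b),"yaw",np.degrees(np.arctan2(*(b-a)[::-1]))+90,"lx",lx(m))
p=g(583,10,0);q=g(562,47,0);print("line far/near edge lx",lx(p),lx(q))
E
```

```text
[ 654.19345648 -270.815186  ] [ 641.40942771 -329.42085282] 59.98379427052031 yaw -12.305531386225354 lx -26.78997741096794
line far/near edge lx 15.86475381561215 -17.69569352551962
```

```bash
python3 -m creep '[[[5,0,0.6,0],[5,0,0.6,0],[5,0,0.6,0],[5,0,0.6,0],[3,0,0.3,0]]]' | grep ft_f; python3 -m creep '[[[0,0,0,0],[0,0,0,0],[-5,0,0,0],[-10,0,0,0],[-15,0,0,0]]]' | grep ft_f; python3 -m creep '[[[-20,0,-2,0],[-25,0,-2,0],[-25,0,-5,0],[-25,0,-20,0],[-20,5,-35,0]]]' | grep ft_f; python3 -m creep '[[[-15,0,-35,0],[-15,0,-35,0],[-15,0,-35,0],[0,0,-30,0],[0,0,0,0]]]' | grep ft_f;python3 st.py; python3 m.py; python3 - <<'E'
from h import *
t=dict(np.load("t5.npz"))
cv2.imwrite("pics/s10.png",cv2.resize(t["img"][110:270,240:400,::-1],(600,600),interpolation=cv2.INTER_CUBIC))
E
```

```text
ft_force: [-1.2, -0.0, 0.5]
ft_force: [0.2, -0.1, -0.0]
ft_force: [0.5, -0.0, 0.2]
ft_force: [1.3, -0.8, 0.8]
27.82 [ 0.3513 -0.3626  0.1698] [-1.242  0.242  1.809  0.433  1.64   0.498] z [ 0.241  0.589 -0.771] tilt 39.5 
+x,+y,+z in tool [ 0.955 -0.174  0.241] [-0.286 -0.756  0.589] [ 0.08  -0.631 -0.771] eff [ -0.3 -35.1 -24.1   0.7   1.7   0. ]
(327, 197, 34, 42) [ 495.4 -385.9] [60.6 79.4] -11.3
  mouth lx -86.07873836326921 max corner lx -78.96438820032152
```

View pics/s10.png

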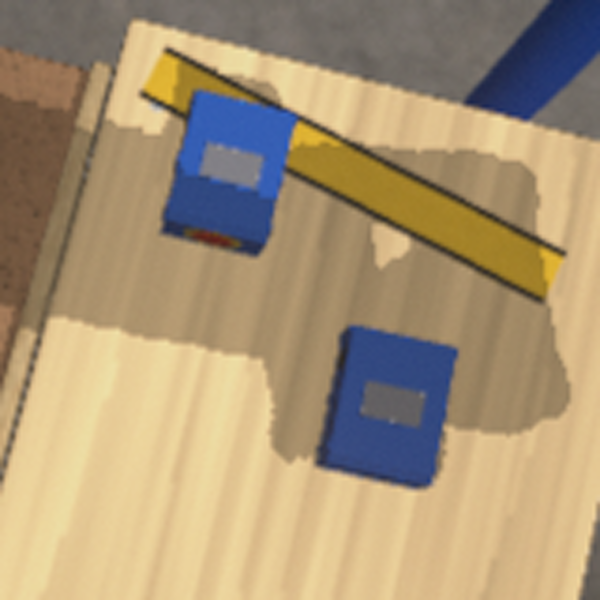

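The red-and-yellow stamp is plain to see at (212,237) on the crate at the line. The plain crate is at (388,405), undisturbed. One last check of the mouth position, corners (194,91) and (297,114).

```bash
python3 - <<'E'
from h import *
t=dict(np.load("t5.npz"))
g=lambda u,v,z:ray(t,((u+.5)/3.75-.5+240,(v+.5)/3.75-.5+110),z)[:2]*1000
a,b=g(194,91,.04),g(297,114,.04);m=(a+b)/2;print(a,b,np.linalg.norm(a-b),"lx",lx(m),"ly",(m-LC)@[-LN[1],LN[0]])
h=cv2.cvtColor(t["img"],cv2.COLOR_RGB2HSV);k=cv2.inRange(h,(85,110,40),(130,255,255));k[:,:275]=0;k[130:180,275:325];k[:130]=0;k[185:]=0;k[:,325:]=0
P=np.array([ray(t,(u,v),.04)[:2]*1000 for v,u in np.argwhere(k)],np.float32);R=cv2.minAreaRect(P);print(R)
E
```

```text
[ 677.074646   -274.33970547] [ 664.66304138 -334.20428386] 61.137678029976755 lx -4.327407731242207 ly 74.81283368257976
((630.2328491210938, -295.14300537109375), (60.99113082885742, 87.84107971191406), 76.07687377929688)
```

Mouth at -4 mm from the line's centre and 75 mm along it. Handing in.

```bash
python3 -c "
from cell import r
print(r.close_job())"
```

```text
the job is handed in; nothing more can be done
None
```

The job is handed in, though no verdict came back. Both crates lie on their backs: the stamped one's mouth rests on the dispatch line, about 4 mm short of its centre line. The plain one's mouth is about 86 mm short of it, and the robot is clear of everything.

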